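# Roll the watchmaker's parts tubes onto the line

## Task

Roll the two aluminium parts tubes that lie on the dark bench pad onto its white line, first the thick tube, then the thin one, so that each comes to rest lying along the line with the line under its middle. Roll each one with a fingertip on its top, in several short strokes if need be; do not reach down beside a tube, pinch it or lift it, and leave everything else where it is.

Things in the scene. Friction and masses are not known exactly. Their poses are not given: they have to be found in the camera images.
- pad: flat dark rubber bench pad, 300 (x) by 360 (y) by 4 mm thick, fixed to the table; origin at the centre of its underside, on the table top; z up. Its upper face is 4 mm above the table.
- line (a point): middle of the white line printed on the pad's upper face (4 mm above the table). The line runs along this point's y axis, 300 mm long and 3 mm wide; the x axis crosses it. The tubes roll along x.
- thick_tube: thick closed aluminium tube with ribbed screw cap: a plain cylinder 36 mm in diameter, 80 mm long, about 90 g, lying on the pad nearly parallel to the line (within 4 degrees), 40 to 90 mm to one side of it. Origin on its axis, at mid-length (18 mm above the pad; the top is 40 mm above the table). Its y axis is the tube's axis; x and z turn as it rolls.
- thin_tube: thin aluminium tube, 24 mm in diameter, 80 mm long, about 50 g, otherwise like the thick one; it lies on the other side of the line, beside its other half. Origin on its axis, at mid-length (12 mm above the pad; the top is 28 mm above the table); y axis along the tube. Under a fingertip pressed on top a tube rolls half as far as the fingertip moves; let go, the pad brakes it.
- oil_bottle: bystander: small amber bottle, 24 mm in diameter, 45 mm tall, standing on the pad between the two tubes' lanes; origin at the centre of its underside
- movement: bystander: round brass watch movement, 32 mm in diameter, 8 mm high, lying on the pad between the two lanes; origin at the centre of its underside
- watch_case: bystander: steel watch head, 40 mm in diameter (50 mm over the lugs), 10 mm high, lying on the pad beyond the line, in the lane of the tube that starts nearer the robot; origin at the centre of its underside
- loupe: bystander: black eyeglass loupe, 36 mm in diameter, 31 mm tall, standing on the pad on the robot's side of the line, in the lane of the tube that starts farther away; origin at the centre of its underside
- screwdriver: bystander: screwdriver, 130 mm long, lying on the table left of the pad; origin under its middle
- tweezers: bystander: steel tweezers, 120 mm long, 12 mm wide, 5 mm high, lying on the table right of the pad, towards the far side; origin at the centre of its underside
- tin: bystander: flat round aluminium tin, 60 mm in diameter, 28 mm tall, on the table right of the pad; origin at the centre of its underside
Things that resemble listed ones, but are neither listed nor needed, are in the scene too. What is shaped like the thin_tube but purple or yellow is not meant. What is shaped like the thick_tube but blue is not meant.

How it is judged:
By the outcome, as a careful person would: the job done as asked, in the order asked, and still so for the second after the job is handed in, with the robot touching nothing.
It also fails if it takes over 64 s, if anything falls off the work surface, if the arm or the gripper's body presses on something with over 40 N, if the wrist force passes 120 N, or if a joint passes its speed limit or range.

## Robot

A 7-joint arm with a two-finger parallel gripper is mounted at the origin on the work surface. World frame = base frame: x ahead of the robot, y to its left, z up, the work surface at z = 0. Lengths are in m, angles in degrees, forces in N, time in s.
With the tool pointing down it reaches from about 0.35 to 0.775 m from the base axis. Payload 3.1 kg.
Tool frame: the origin (TCP) lies on the centre line of the jaws, within the pads' length; the fingertips stand 17 mm ahead of it and the grasp point (between the pads) lies 2 mm behind it (robot.tip_reach is the distance from the TCP to the fingertips, in m); z points along the fingers, y is the line along which they close (so a half turn about z gives the same grasp; the last joint's range is limited). The gripper opens to 85 mm and grips with 20 to 120 N. Pads are 22 mm wide; open, the fingers measure 114 mm over their backs; the gripper's body (76 mm by 85 mm) begins 54 mm behind the grasp point. The pads swing forward as they close: fully open they stand 13 mm farther back than shut.
Start: joints at [65.85, 17.813, 0.802, 86.603, -0.252, 75.585, -1.558], TCP at [0.204, -0.511, 0.248] pointing down, gripper open.
Joint ranges: [-154.91, 154.91], [-16.99, 109.72], [-72.82, 74.43], [7.12, 147.25], [-82.49, 262.49], [11.32, 116.49], [-174.64, 174.64]. Speed limits (degrees/s): [159.86, 159.86, 180, 180, 180, 180, 180].

## Interface

Orientations are given as [roll, pitch, yaw] about the fixed x, y, z axes, in that order (R = Rz(yaw) Ry(pitch) Rx(roll)).
In Python, from station import robot, fingers, vision, workorder, recognise gives the robot as it stands. Calls block until the motion is done:
- robot.move_to(position, orientation): joint-space move of the TCP to a pose.
- robot.line_to(position, orientation=None, velocity=0.15, f_stop=None): straight line of the TCP; orientation=None keeps the orientation; velocity is the mean speed in m/s. With f_stop (N) it stops when the force on the tool has changed by that much, and returns True; else False.
- robot.move_j(angles): joint-space move.
- fingers.gripper_to(opening, force=None): opening from 0.0 (shut) to 1.0 (fully open); force is the grip in N (None keeps the last); returns when the fingers have stopped.
- robot.pause(seconds).
- robot.inverse_kinematics(position, orientation): joint angles nearest the present ones, or None.
- vision.grab_frame(name): name is "scene" or "top" or "wrist"; returns the picture (384x512x3 uint8, red, green, blue); there is no depth.
- vision.calibration(name): a dict with "mtx" (3x3 intrinsics, pixels), "extrinsics" (4x4, takes a point from world to camera coordinates); the wrist camera has in their place "T_tool_cam" (4x4, takes a point from camera to tool coordinates, whose origin is the TCP and whose axes are the flange's). Camera axes: x right, y up, looking along -z (the intrinsics and any distortion apply to the point x, -y, -z); pixel columns grow to the right and rows downward; lengths in m; the calibration is good to about 2 mm. A picture is of the moment at which its call begins: read the wrist's pose just before it. calibration takes no time and is no camera call.
A pose or a line that the arm cannot do raises robot.PlanningError and nothing moves.
- workorder.close_job(): hands the job in; it is judged then, once.
Trained networks look in the newest picture that a camera, given by its name, has taken for a name from the list of things; names that differ only in an ending like _2 or _b are one class to them, and where a whole thing is asked for, a point or a joint stands for the part that bears it (a point fixed in the world has none). Each returns a list of dicts, best first, with "p" (0 to 1); they miss things now and then, are a little off and sometimes report something else, mostly with a low value. They report only what shows in the picture. A call takes as long as a camera call. They do not tell look-alikes from the thing itself.
- recognise(label, camera): "rect" ([centre column, centre row, width, height] in pixels, round what is visible of it).
Readings, each from a call of its own:
- robot.current_time_s(): time.
- robot.current_joint_positions(): joint angles.
- robot.current_dq(): joint speeds.
- robot.current_joint_torque(): joint torques, N m.
- robot.current_tool_pos(): TCP position.
- robot.current_eef_rot(): TCP orientation.
- robot.current_contact_force(): force on the tool from outside, world axes, zero at the start.
- robot.current_torque(): the same for the moment, N m.
- robot.current_finger_gap(): opening from 0.0 (shut) to 1.0 (fully open).
- robot.current_gripper_force(): force on a finger pad.
Only numpy, scipy, OpenCV 4.12 (cv2) and the standard library are available. Lean on these libraries where they do the work, as an engineer would, in place of code of your own. Each camera call takes 0.05 s, during which the arm holds its last target. There are 200 camera calls.

## Working session

There is one attempt and no reset: what is moved stays moved. The work goes in short steps, each a Python script; the robot and the scene stay as the last script left them, time stands still between calls to the robot, and variables do not carry over. Pictures are saved under pics/ and viewed, at most 10 in all, crops included, and the job is handed in when it is done.

```bash
mkdir -p pics; ls; cat > h.py <<'E'
import numpy as np, cv2
from station import robot, fingers, vision, workorder, recognise
def cam(name):
    c=vision.calibration(name); return c
def project(name,P,c=None):
    c=c or vision.calibration(name); E=np.array(c["extrinsics"]); K=np.array(c["mtx"])
    p=(E@np.c_[np.atleast_2d(P),np.ones(len(np.atleast_2d(P)))].T)[:3]; p=np.array([p[0],-p[1],-p[2]])
    q=K@p; return (q[:2]/q[2]).T
def toplane(name,uv,z,c=None):
    c=c or vision.calibration(name); E=np.array(c["extrinsics"]); K=np.array(c["mtx"])
    uv=np.atleast_2d(uv); d=np.linalg.inv(K)@np.c_[uv,np.ones(len(uv))].T
    d=np.array([d[0],-d[1],-d[2]]); R=E[:3,:3]; o=-R.T@E[:3,3]; w=R.T@d
    s=(z-o[2])/w[2]; return (o[:,None]+w*s).T
def save(img,n): cv2.imwrite("pics/"+n,cv2.cvtColor(img,cv2.COLOR_RGB2BGR))
E
python3 - <<'E'
from h import *
for n in ["top","scene"]:
    im=vision.grab_frame(n); save(im,n+"0.png")
    c=vision.calibration(n); print(n,c.keys(),np.round(c["extrinsics"],3).tolist())
    for l in ["thick_tube","thin_tube","pad","line"]:
        try:
            for r in recognise(l,n)[:4]: print(n,l,round(r["p"],2),np.round(r["rect"],1),np.round(toplane(n,[r["rect"][:2]],0.02)[0],3))
        except Exception as e: print(l,e)
print(robot.current_time_s())
E
```

```text
pics
top dict_keys(['mtx', 'extrinsics']) [[0.124, -0.992, -0.006, -0.041], [0.97, 0.12, 0.212, -0.523], [-0.209, -0.032, 0.977, -0.828], [0.0, 0.0, 0.0, 1.0]]
top thick_tube 0.84 [366.1 296.8  26.2  35. ] [ 0.302 -0.262  0.02 ]
top thick_tube 0.71 [345.  204.1  36.7  14.8] [ 0.524 -0.194  0.02 ]
top thin_tube 0.77 [272.9 162.6  32.3  12.9] [0.611 0.002 0.02 ]
top thin_tube 0.74 [187.9 233.9  23.9  28.7] [0.399 0.193 0.02 ]
top thin_tube 0.72 [204.2 147.4  10.   31.4] [0.631 0.189 0.02 ]
top pad 0.66 [110.6 170.2  46.4   9.3] [0.539 0.423 0.02 ]
top pad 0.59 [306.1 188.6 145.5 119. ] [ 0.552 -0.091  0.02 ]
top line 0.89 [308.  188.3 144.2 119.3] [ 0.553 -0.096  0.02 ]
scene dict_keys(['mtx', 'extrinsics']) [[0.804, 0.595, 0.019, -0.426], [-0.477, 0.624, 0.618, 0.233], [0.356, -0.506, 0.786, -1.316], [0.0, 0.0, 0.0, 1.0]]
scene thick_tube 0.94 [205.8 237.8  27.2  33.3] [ 0.515 -0.187  0.02 ]
scene thick_tube 0.7 [126.3 214.5  35.2  14.4] [ 0.304 -0.258  0.02 ]
scene thin_tube 0.83 [279.2 207.1  16.   28.3] [0.608 0.004 0.02 ]
scene thin_tube 0.7 [323.3 170.3  27.4  15.7] [0.636 0.19  0.02 ]
scene thin_tube 0.66 [262.9 139.1  17.1  20.1] [0.423 0.187 0.02 ]
scene pad 0.67 [243.1 236.6 162.  145.1] [ 0.588 -0.127  0.02 ]
scene line 0.89 [241.1 237.1 161.9 144.5] [ 0.585 -0.132  0.02 ]
0.5
```

```bash
python3 - <<'E'
import cv2
a=cv2.imread("pics/top0.png")[90:290,190:440]
cv2.imwrite("pics/top0c.png",cv2.resize(a,(750,600),interpolation=cv2.INTER_CUBIC))
E
```

```text
(no output)
```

View pics/top0c.png

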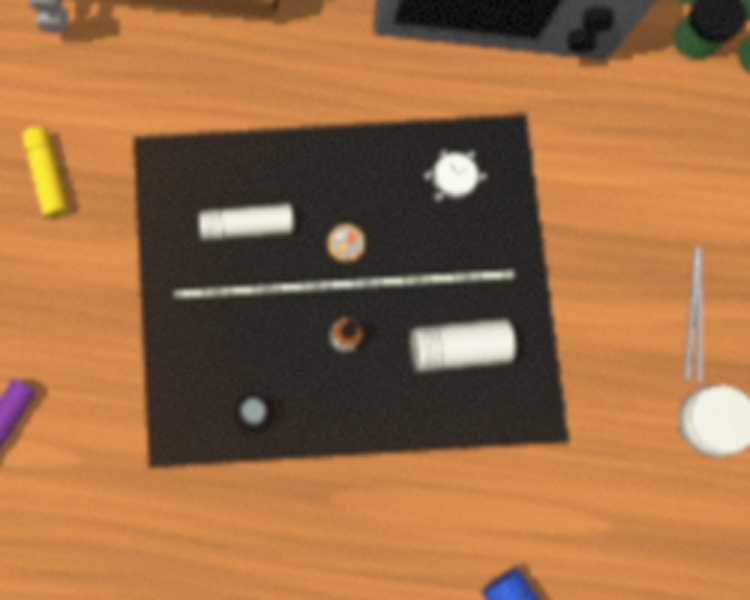

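The crop shows the near tube (thick) at crop (463,345), the far one (thin) at (247,221), and the line from (175,294) to (515,274). The blue, purple and yellow look-alikes lie off the pad. Next I'll measure these precisely.

```bash
cat >> h.py <<'E'
def blobs(im, thr=110):
    """white blobs on the pad: mask of bright, unsaturated pixels"""
    hsv=cv2.cvtColor(im,cv2.COLOR_RGB2HSV)
    m=((hsv[...,2]>thr)&(hsv[...,1]<70)).astype(np.uint8)
    n,lab,st,ce=cv2.connectedComponentsWithStats(m,connectivity=8)
    return [(st[i],ce[i],np.argwhere(lab==i)[:,::-1].astype(float)) for i in range(1,n) if st[i][4]>60]
def axis_on(name,pix,z,c=None):
    P=toplane(name,pix,z,c)[:,:2]; m=P.mean(0)
    (cx,cy),(w,h),a=cv2.minAreaRect((P*1000).astype(np.float32))
    v=np.linalg.svd(P-m,full_matrices=False)[2][0]; v=v*np.sign(v[1])
    return m, np.array([cx,cy])/1000, sorted([w,h]), np.degrees(np.arctan2(-v[0],v[1]))
E
python3 - <<'E'
from h import *
def go(n,img,seeds):
    for s,ce,pix in blobs(img):
        P=toplane(n,[ce],.004)[0]
        if .4<P[0]<.72 and -.32<P[1]<.1:
            for z in (.004,.016,.022):
                m,c,wh,a=axis_on(n,pix,z); print(n,s,z,np.round(m,4),np.round(c,4),np.round(wh,1),round(a,2))
for n in ["top","scene"]:
    go(n,cv2.cvtColor(cv2.imread(f"pics/{n}0.png"),cv2.COLOR_BGR2RGB),0)
T=np.array(vision.calibration("wrist")["T_tool_cam"]);print(np.round(T,3).tolist()); print(vision.calibration("wrist")["mtx"])
print(robot.current_eef_rot(),robot.tip_reach)
for y in (0,90,-90,180):print(robot.inverse_kinematics([.55,-.19,.12],[180,0,y]))
E
```

```text
top [332 140  20  17 204] 0.004 [ 0.68   -0.1762] [ 0.6809 -0.1744] [43.3 48.2] 40.75
top [332 140  20  17 204] 0.016 [ 0.6756 -0.174 ] [ 0.6764 -0.1722] [42.8 47.6] 40.75
top [332 140  20  17 204] 0.022 [ 0.6733 -0.1728] [ 0.6742 -0.1711] [42.5 47.3] 40.75
top [256 158  32  12 302] 0.004 [0.6133 0.0058] [0.6132 0.0057] [26.7 84.4] 11.91
top [256 158  32  12 302] 0.016 [0.6097 0.0057] [0.6096 0.0056] [26.4 83.3] 11.91
top [256 158  32  12 302] 0.022 [0.6079 0.0056] [0.6078 0.0055] [26.2 82.8] 11.91
top [248 180 113   9 322] 0.004 [ 0.5672 -0.0873] [ 0.567  -0.0864] [  7.8 297.2] 10.54
top [248 180 113   9 322] 0.016 [ 0.5642 -0.0862] [ 0.564  -0.0853] [  7.7 293.3] 10.54
top [248 180 113   9 322] 0.022 [ 0.5627 -0.0857] [ 0.5625 -0.0848] [  7.6 291.3] 10.54
top [327 197  35  17 485] 0.004 [ 0.5254 -0.195 ] [ 0.5255 -0.1953] [37.7 90.5] 13.01
top [327 197  35  17 485] 0.016 [ 0.523  -0.1925] [ 0.5231 -0.1928] [37.3 89.3] 13.01
top [327 197  35  17 485] 0.022 [ 0.5217 -0.1913] [ 0.5218 -0.1915] [37.  88.7] 13.01
scene [218 186  53  86 233] 0.004 [ 0.568  -0.0976] [ 0.5659 -0.087 ] [  6
[... 948 characters left out ...]
.1796] [43.1 47.4] 28.16
[[0.001, 0.953, 0.304, 0.078], [1.0, -0.001, 0.0, 0.0], [0.001, 0.304, -0.953, -0.125], [0.0, 0.0, 0.0, 1.0]]
[[298.71397991   0.         253.69908908]
 [  0.         298.71397991 193.80105931]
 [  0.           0.           1.        ]]
[-1.79996734e+02  1.81116496e-03  2.17637781e+01] 0.017
[ 26.60141484  27.8878538  -12.91813996  91.45744778   6.83823412
  61.42965982 -78.1409725 ]
[ 35.56931022  29.63209728 -25.8574424   91.07686267  14.06514266
  62.53640822   6.13405518]
[  15.86660199   27.14392363    2.10544591   91.9234285    -1.09858406
   60.95282432 -161.72621839]
[ 40.61142915  31.20712629 -33.47622683  90.87033357  18.61212615
  63.56869455  92.59342283]
```

```bash
cat >> h.py <<'E'
L0=np.array([.567,-.0868]); YL=10.5
def fr(yaw=YL):
    a=np.radians(yaw); return np.array([np.cos(a),np.sin(a)]),np.array([-np.sin(a),np.cos(a)])
def W(s,t,z): u,v=fr(); p=L0+s*u+t*v; return [p[0],p[1],z]   # line frame -> world
def rel(p): u,v=fr(); d=np.asarray(p)[:2]-L0; return np.array([d@u,d@v])
def wcal():
    from scipy.spatial.transform import Rotation as Ro
    c=vision.calibration("wrist"); T=np.eye(4); T[:3,:3]=Ro.from_euler("xyz",robot.current_eef_rot(),degrees=True).as_matrix(); T[:3,3]=robot.current_tool_pos()
    return {"mtx":c["mtx"],"extrinsics":np.linalg.inv(T@np.array(c["T_tool_cam"]))}
def look(n=None,thr=110):
    c=wcal(); im=vision.grab_frame("wrist")
    if n: save(im,n)
    for s,ce,pix in blobs(im,thr):
        if s[4]<250: continue
        for z in (.004,.016,.022):
            m,cc,wh,a=axis_on("wrist",pix,z,c); print(s,z,"rel mm",np.round(1000*rel(cc),1),np.round(wh,1),"dyaw",round(a-YL,2))
    return im
E
python3 - <<'E'
from h import *
fingers.gripper_to(0.0)
robot.move_to(W(-.04,-.08,.22),[180,0,YL+90])
look("w1.png"); print(robot.current_time_s(),robot.current_tool_pos(),robot.current_contact_force())
E
```

```text
[285   0  11 224 894] 0.004 rel mm [ -0.9 -31.8] [  4.5 239.8] dyaw 0.06
[285   0  11 224 894] 0.016 rel mm [ -2.3 -30.9] [  4.3 231.4] dyaw 0.06
[285   0  11 224 894] 0.022 rel mm [ -3.  -30.4] [  4.2 227.2] dyaw 0.06
[ 341    0   29   50 1279] 0.004 rel mm [62.  65.8] [26.2 44.6] dyaw 0.86
[ 341    0   29   50 1279] 0.016 rel mm [58.4 63.3] [25.3 43. ] dyaw 0.86
[ 341    0   29   50 1279] 0.022 rel mm [56.6 62.1] [24.8 42.3] dyaw 0.86
[313  86  25  26 420] 0.004 rel mm [36.8 -5.4] [26.1 26.4] dyaw -50.36
[313  86  25  26 420] 0.016 rel mm [34.1 -5.3] [25.2 25.4] dyaw -50.36
[313  86  25  26 420] 0.022 rel mm [32.7 -5.3] [24.7 25. ] dyaw -50.36
[ 214  144   37   78 2433] 0.004 rel mm [ -66.  -101.6] [38.5 95. ] dyaw 2.13
[ 214  144   37   78 2433] 0.016 rel mm [-65.1 -98.2] [37.1 91.7] dyaw 2.13
[ 214  144   37   78 2433] 0.022 rel mm [-64.6 -96.5] [36.4 90. ] dyaw 2.13
[ 350  167   38   46 1040] 0.004 rel mm [  95.8 -108.4] [44.4 52.3] dyaw 24.88
[ 350  167   38   46 1040] 0.016 rel mm [  91.  -104.8] [42.9 50.5] dyaw 24.88
[ 350  167   38   46 1040] 0.022 rel mm [  88.6 -102.9] [42.1 49.6] dyaw 24.88
[238 236  13  45 450] 0.004 rel mm [ -54.  -201.2] [15.7 63.8] dyaw -1.57
[238 236  13  45 450] 0.016 rel mm [ -53.5 -194.3] [15.1 61.6] dyaw -1.57
[238 236  13  45 450] 0.022 rel mm [ -53.3 -190.8] [14.8 60.5] dyaw -1.57
[257 236  13  46 450] 0.004 rel mm [ -29.2 -201.8] [14.9 65.4] dyaw 1.28
[257 236  13  46 450] 0.016 rel mm [ -29.6 -194.9] [14.4 63.1] dyaw 1.28
[257 236  13  46 450] 0.022 rel mm [ -29.8 -191.4] [14.1 61.9] dyaw 1.28
3.0667 [ 0.54149599 -0.1752689   0.21988874] [-0.05549125 -0.09363328 -0.04663368]
```

View pics/w1.png

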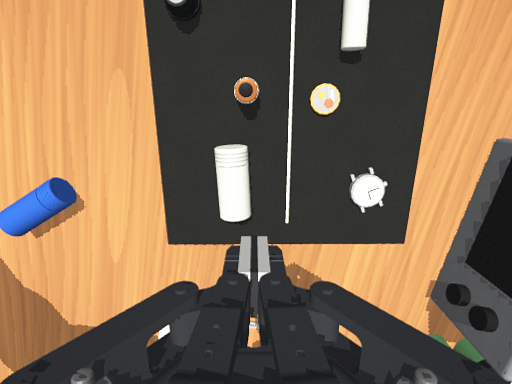

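The wrist view agrees with the top camera. The thick tube, at about (232,183), is 64 mm before the line (column 290), the thin one is at (355,25), and nothing blocks the lane. I'll try a first stroke.

```bash
cat >> h.py <<'E'
def stroke(s,t,d,ztop,yaw=YL,f=6,v=.035,dyaw=0.0,up=.012):
    """fingertip on the tube's top at (s,t) (line frame, m); roll it by d along s; dyaw: turn of the tool meanwhile"""
    z=ztop+robot.tip_reach
    robot.line_to(W(s-d/2,t,z+.012),[180,0,yaw],velocity=.12)
    robot.line_to(W(s-d/2,t,z+.002),velocity=.08)
    hit=robot.line_to(W(s-d/2,t,z-.005),velocity=.012,f_stop=f)
    p=robot.current_tool_pos(); f0=robot.current_contact_force()
    robot.line_to(W(s+1.5*d,t,p[2]),[180,0,yaw+dyaw],velocity=v)
    f1=robot.current_contact_force(); robot.pause(.15)
    q=robot.current_tool_pos(); robot.line_to([q[0],q[1],q[2]+up],velocity=.04)
    print("hit",hit,"ztip",round(1e3*(p[2]-robot.tip_reach),1),"f0",np.round(f0,1),"f1",np.round(f1,1),"t",round(robot.current_time_s(),2))
E
python3 - <<'E'
from h import *
robot.move_to(W(-.0705,-.094,.09),[180,0,YL])
print(robot.current_joint_positions())
stroke(-.0638,-.094,.014,.040)
robot.line_to(W(-.08,-.10,.20),velocity=.2)
look("w2.png"); print(robot.current_time_s())
E
```

```text
[ 26.04227476  26.18245869  -9.79996771  98.61977084   5.21873096
  55.57886186 -65.19736644]
hit True ztip 40.0 f0 [0.6 0.9 4.8] f1 [-0.4  4.   5.9] t 6.88
[243   0  41  17 459] 0.004 rel mm [  78.2 -107.7] [13.1 37.4] dyaw 5.59
[243   0  41  17 459] 0.016 rel mm [  75.2 -107.4] [12.6 36. ] dyaw 5.59
[243   0  41  17 459] 0.022 rel mm [  73.7 -107.3] [12.4 35.3] dyaw 5.59
[   4   14  102   31 2855] 0.004 rel mm [60.1 91.4] [25.1 96.3] dyaw 0.79
[   4   14  102   31 2855] 0.016 rel mm [57.7 84.2] [24.2 92.7] dyaw 0.79
[   4   14  102   31 2855] 0.022 rel mm [56.6 80.6] [23.7 90.9] dyaw 0.79
[142  42  29  31 551] 0.004 rel mm [36.1 -3.5] [27.2 27.4] dyaw -47.41
[142  42  29  31 551] 0.016 rel mm [34.7 -7.1] [26.2 26.3] dyaw -47.41
[142  42  29  31 551] 0.022 rel mm [34.  -8.9] [25.7 25.8] dyaw -47.41
[420  82  53 114 920] 0.004 rel mm [ -46.1 -306.4] [ 16.2 119.9] dyaw 79.16
[420  82  53 114 920] 0.016 rel mm [ -44.5 -298.7] [ 15.6 115.4] dyaw 79.16
[420  82  53 114 920] 0.022 rel mm [ -43.6 -294.8] [ 15.3 113.2] dyaw 79.16
[  10   95  296    5 1476] 0.004 rel mm [-1.3 -1. ] [  3.9 30
[... 606 characters left out ...]
] dyaw -81.24
[ 406  200   63   56 2667] 0.004 rel mm [-145.8 -313.2] [60.6 79.2] dyaw -34.9
[ 406  200   63   56 2667] 0.016 rel mm [-140.4 -305.2] [58.3 76.2] dyaw -34.9
[ 406  200   63   56 2667] 0.022 rel mm [-137.7 -301.2] [57.1 74.7] dyaw -34.9
[238 236  12  45 404] 0.004 rel mm [-187.  -87.] [13.5 60. ] dyaw -90.9
[238 236  12  45 404] 0.016 rel mm [-180.   -87.5] [13.  57.7] dyaw -90.9
[238 236  12  45 404] 0.022 rel mm [-176.6  -87.7] [12.7 56.6] dyaw -90.9
[258 236  12  45 407] 0.004 rel mm [-186.9 -111.4] [13.5 60. ] dyaw -89.43
[258 236  12  45 407] 0.016 rel mm [-180. -111.] [13.  57.7] dyaw -89.43
[258 236  12  45 407] 0.022 rel mm [-176.5 -110.7] [12.7 56.6] dyaw -89.43
7.7667
```

View pics/w2.png

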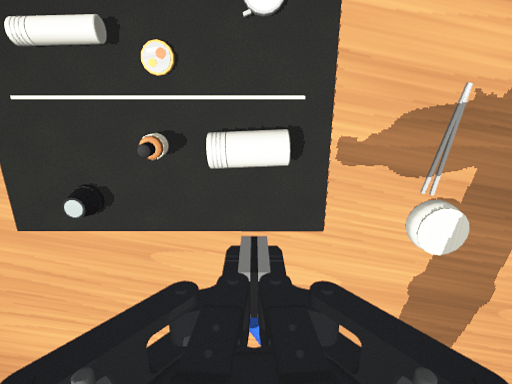

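The first stroke rolled it as predicted: the tube at (248,149) is 50 mm from the line (row 97), turned about 2.2° from it. Next are two strokes with a small tool turn to square it.

```bash
cat >> h.py <<'E'
def see(which,n=None):
    """tube pose relative to the line from one wrist picture: s, t (mm), dyaw"""
    c=wcal(); im=vision.grab_frame("wrist")
    if n: save(im,n)
    z,D={"thick":(.022,36),"thin":(.016,24)}[which]; line=None; tube=[]
    for s,ce,pix in blobs(im):
        if s[4]<250: continue
        m,cc,wh,a=axis_on("wrist",pix,.004,c)
        if wh[0]<8 and wh[1]>100 and abs(a-YL)<5: line=(rel(cc)*1e3,a,wh)
        m,cc,wh,a=axis_on("wrist",pix,z,c)
        if abs(wh[0]-D)<6 and 74<wh[1]<102 and abs(a-YL)<10: tube.append((rel(cc)*1e3,a,wh))
    print("line",line and (np.round(line[0],1),round(line[1]-YL,2),np.round(line[2],1)))
    for p,a,wh in tube: print(which,np.round(p,1),"dyaw",round(a-YL,2),np.round(wh,1))
E
python3 - <<'E'
from h import *
stroke(-.0502+.0004,-.084,.015,.040,yaw=YL+2,dyaw=-4)
stroke(-.0350,-.084,.015,.040,yaw=YL+2,dyaw=-4)
robot.line_to(W(-.08,-.10,.20),[180,0,YL],velocity=.2)
see("thick","w3.png"); print(robot.current_time_s())
E
```

```text
hit True ztip 40.1 f0 [-0.1  0.5  3.8] f1 [-0.6  3.4  4.6] t 11.28
hit True ztip 40.1 f0 [0.6 0.4 4.3] f1 [0.1 3.1 3.8] t 13.8
line None
14.7417
```

View pics/w3.png

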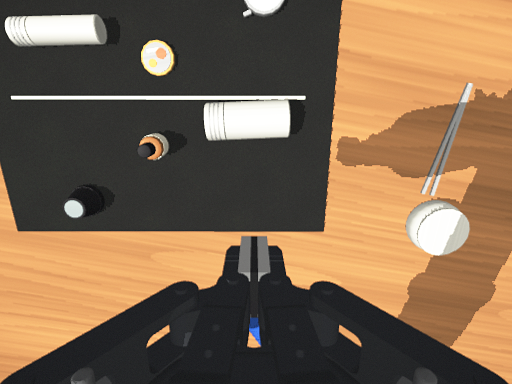

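```bash
python3 - <<'E' | head -30
from h import *
look(None)
E
```

```text
[243   0  41  17 463] 0.004 rel mm [  78.2 -107.1] [13.1 37.3] dyaw 5.87
[243   0  41  17 463] 0.016 rel mm [  75.2 -106.8] [12.6 35.9] dyaw 5.87
[243   0  41  17 463] 0.022 rel mm [  73.7 -106.7] [12.4 35.2] dyaw 5.87
[   4   14  103   31 2858] 0.004 rel mm [60.  91.4] [25.2 96.1] dyaw 0.86
[   4   14  103   31 2858] 0.016 rel mm [57.7 84.2] [24.2 92.5] dyaw 0.86
[   4   14  103   31 2858] 0.022 rel mm [56.5 80.7] [23.7 90.7] dyaw 0.86
[143  42  28  31 547] 0.004 rel mm [35.9 -3.3] [26.5 27.4] dyaw -46.85
[143  42  28  31 547] 0.016 rel mm [34.5 -6.9] [25.5 26.4] dyaw -46.85
[143  42  28  31 547] 0.022 rel mm [33.8 -8.7] [25.  25.8] dyaw -46.85
[421  83  53 113 917] 0.004 rel mm [ -45.5 -304.8] [ 16.  119.6] dyaw 79.14
[421  83  53 113 917] 0.016 rel mm [ -43.9 -297. ] [ 15.4 115.1] dyaw 79.14
[421  83  53 113 917] 0.022 rel mm [ -43.1 -293.2] [ 15.1 112.9] dyaw 79.14
[  10   95  296   46 4699] 0.004 rel mm [-22.   -0.7] [ 45.4 300.5] dyaw -5.46
[  10   95  296   46 4699] 0.016 rel mm [-21.2  -4.4] [ 43.7 289.2] dyaw -5.46
[  10   95  296   46 4699] 0.022 rel mm [-20.8  -6.3] [ 42.8
[... 231 characters left out ...]
 dyaw -82.15
[ 406  200   64   56 2684] 0.004 rel mm [-146. -313.] [60.9 78.8] dyaw -34.72
[ 406  200   64   56 2684] 0.016 rel mm [-140.6 -304.9] [58.6 75.9] dyaw -34.72
[ 406  200   64   56 2684] 0.022 rel mm [-137.9 -300.9] [57.4 74.4] dyaw -34.72
[238 236  12  45 405] 0.004 rel mm [-186.6  -86.6] [13.5 59.9] dyaw -90.89
[238 236  12  45 405] 0.016 rel mm [-179.7  -87.1] [13.  57.7] dyaw -90.89
[238 236  12  45 405] 0.022 rel mm [-176.2  -87.3] [12.7 56.6] dyaw -90.89
[258 236  12  45 405] 0.004 rel mm [-186.6 -110.9] [13.5 59.9] dyaw -89.45
[258 236  12  45 405] 0.016 rel mm [-179.6 -110.5] [13.  57.7] dyaw -89.45
[258 236  12  45 405] 0.022 rel mm [-176.2 -110.3] [12.7 56.5] dyaw -89.45
```

The tube at (247,120) now touches the line's image, so the two blobs merged. I'll separate them with a morphological opening.

```bash
cat >> h.py <<'E'
def see(which,n=None,im=None):
    c=wcal(); im=vision.grab_frame("wrist") if im is None else im
    if n: save(im,n)
    z,D={"thick":(.022,36),"thin":(.016,24)}[which]
    hsv=cv2.cvtColor(im,cv2.COLOR_RGB2HSV); m=((hsv[...,2]>110)&(hsv[...,1]<70)).astype(np.uint8)
    o=cv2.morphologyEx(m,cv2.MORPH_OPEN,np.ones((9,9),np.uint8))
    l=m&(1-cv2.dilate(o,np.ones((7,7),np.uint8)))
    P=np.argwhere(l)[:,::-1].astype(float); R=1e3*np.array([rel(p) for p in toplane("wrist",P,.004,c)])
    R=R[(abs(R[:,0])<8)&(abs(R[:,1])<155)]; k=np.polyfit(R[:,1],R[:,0],1)
    num,lab,st,ce=cv2.connectedComponentsWithStats(o)
    for i in range(1,num):
        if st[i][4]<500: continue
        mm,cc,wh,a=axis_on("wrist",np.argwhere(lab==i)[:,::-1].astype(float),z,c); r=rel(mm)*1e3
        if abs(wh[0]-D)<6 and 60<wh[1]<102: 
            print(which,np.round(r,1),np.round(wh,1),"to line",round(r[0]-np.polyval(k,r[1]),1),"angle",round(a-YL+np.degrees(k[0]),2),"line",np.round(k,3))
E
python3 - <<'E'
from h import *
for n in ("w2","w3"): see("thick",im=cv2.cvtColor(cv2.imread(f"pics/{n}.png"),cv2.COLOR_BGR2RGB))
E
```

```text
thick [-50.8 -92.8] [36.8 84.3] to line -49.7 angle 2.13 line [-0.002 -1.281]
thick [-21.6 -92.6] [39.7 84.1] to line -20.4 angle 3.98 line [-0.004 -1.627]
```

```bash
python3 - <<'E'
from h import *
for n in ("w2","w3"):
    im=cv2.cvtColor(cv2.imread(f"pics/{n}.png"),cv2.COLOR_BGR2RGB); g=cv2.cvtColor(im,cv2.COLOR_RGB2GRAY).astype(float)
    c0=np.arange(230,284); out=[]
    r0=172 if n=="w2" else 145
    for c in c0:
        col=g[:,c]; r=r0
        while col[r]<110: r-=1
        out.append(r+ (col[r]-110)/(col[r]-col[r+1]))
    k=np.polyfit(c0,out,1); print(n,np.degrees(np.arctan(k[0])),np.std(out-np.polyval(k,c0)), np.mean(out))
E
```

```text
w2 -2.3391910415317523 0.06895524583473828 166.33092304342088
w3 -2.3948925748099774 0.06054360938324516 138.15126747388373
```

Twisting at mid-tube had no effect: the angle is still about 2.3°. I'll try one stroke with the pad's wide side along the tube, near its lagging end, pressing harder and twisting.

```bash
python3 - <<'E'
from h import *
q=robot.current_tool_pos()
robot.move_to(W(-.025,-.066,.075),[180,0,YL+96])
stroke(-.0200,-.066,.007,.040,yaw=YL+96,dyaw=-14,f=12,v=.02)
robot.move_to(W(-.08,-.10,.20),[180,0,YL])
im=vision.grab_frame("wrist"); save(im,"w4.png"); see("thick",im=im); print(robot.current_time_s())
g=cv2.cvtColor(im,cv2.COLOR_RGB2GRAY).astype(float); c0=np.arange(230,284); out=[]
for c in c0:
    col=g[:,c]; r=140
    while col[r]<110: r-=1
    out.append(r+(col[r]-110)/(col[r]-col[r+1]))
k=np.polyfit(c0,out,1); print(np.degrees(np.arctan(k[0])),np.mean(out),np.std(out-np.polyval(k,c0)))
E
```

```text
hit True ztip 40.1 f0 [-0.3 -0.9  3.8] f1 [ 0.8 -0.7  2.2] t 18.4
thick [-15.6 -91.8] [36.3 84.5] to line -14.4 angle 2.41 line [-0.003 -1.449]
19.5167
-2.2821129160950973 131.6459064645987 0.05444708786191238
```

The angle doesn't respond. A tube on a flat can't be steered this way, and 2.3° (±1.6 mm at the ends) is small. I'll finish the thick tube with a centred stroke.

```bash
python3 - <<'E'
from h import *
stroke(-.0154,-.093,.0144,.040)
robot.line_to(W(-.08,-.10,.20),[180,0,YL],velocity=.2)
see("thick","w5.png"); print(robot.current_time_s())
E
```

```text
hit True ztip 40.1 f0 [ 0.  -0.4  3.8] f1 [-0.8  2.3  5.2] t 23.07
thick [ -1.3 -91.4] [36.1 84.5] to line -0.2 angle 2.33 line [-0.002 -1.268]
24.0583
```

View pics/w5.png

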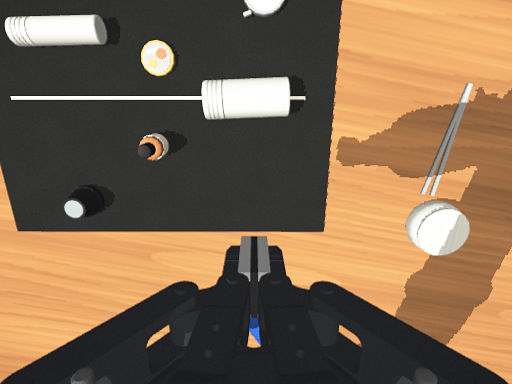

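The thick tube, at (246,98), sits centred on the line (−0.2 mm). Next I'll look at the thin one from closer.

```bash
python3 - <<'E'
from h import *
robot.line_to(W(-.05,.085,.20),[180,0,YL],velocity=.2)
see("thin"); print(robot.current_time_s())
E
```

```text
thin [58.  82.1] [24.2 83.3] to line 59.2 angle 0.98 line [-0.003 -0.97 ]
25.1917
```

```bash
python3 - <<'E'
from h import *
robot.move_to(W(.066,.082,.065),[180,0,YL])
for i in range(3): stroke(.058-.015*i,.082,-.015,.028)
robot.line_to(W(-.05,.085,.20),[180,0,YL],velocity=.2)
see("thin","w6.png"); print(robot.current_time_s())
E
```

```text
hit True ztip 28.0 f0 [ 0.6 -0.3  3.7] f1 [-0.  -1.   4.7] t 28.43
hit True ztip 27.9 f0 [ 0.8 -0.1  3.7] f1 [ 0.3 -1.6  4.4] t 30.94
hit True ztip 27.8 f0 [-0.  -0.1  3.8] f1 [ 0.4 -0.9  5.3] t 33.48
thin [10.6 80.4] [25.2 83.3] to line 11.8 angle -0.03 line [-1.000e-03 -1.172e+00]
34.4417
```

```bash
python3 - <<'E'
from h import *
stroke(.0112,.081,-.0122,.028)
robot.line_to(W(-.08,.085,.20),[180,0,YL],velocity=.2)
see("thin","w7.png"); print(robot.current_time_s())
E
```

```text
hit True ztip 28.0 f0 [0.2 0.1 4.1] f1 [ 0.6 -1.   4.1] t 37.98
thin [-1.2 80.8] [24.2 82.9] to line -0.0 angle 1.07 line [-0.002 -1.029]
38.975
```

View pics/w7.png

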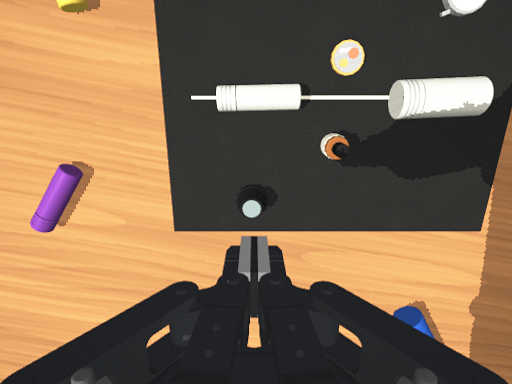

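Both tubes lie centred on the line, the thin one at (258,97) and the thick one at (441,98). The bottle, movement and loupe haven't moved, so I'll hand in.

```bash
python3 -c "
from h import *
print(workorder.close_job(), robot.current_time_s())"
```

```text
the job is handed in; nothing more can be done
the job is handed in; nothing more can be done
```

Both tubes were rolled onto the white line, thick then thin, each measured within about 0.2 mm of centre (thick turned about 2.3°, which twisting strokes did not correct, thin about 1°), and the job was handed in at about 39 s of the 64 s limit; no verdict came back.

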